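# Change-over at the carving bench: slide the power pack home

## Robot

A 7-joint arm with a two-finger parallel gripper is mounted at the origin on the work surface. World frame = base frame: x ahead of the robot, y to its left, z up, the work surface at z = 0. Lengths are in m, angles in rad, forces in N, time in s.
With the tool pointing down it reaches from about 0.425 to 0.95 m from the base axis. Payload 4.7 kg.
Tool frame: the origin (TCP) lies on the centre line of the jaws, within the pads' length; the fingertips stand robot.nose_length ahead of it and the grasp point (between the pads) lies 8 mm behind it (robot.nose_length is the distance from the TCP to the fingertips, in m); z points along the fingers, y is the line along which they close (so a half turn about z gives the same grasp; the last joint's range is limited). The gripper opens to 85 mm and grips with 20 to 120 N. Pads are 22 mm wide; open, the fingers measure 114 mm over their backs; the gripper's body (76 mm by 85 mm) begins 54 mm behind the grasp point. The pads swing forward as they close: fully open they stand 13 mm farther back than shut.
Start: joints at [-1.371, 0.469, -0.049, 1.532, 0.024, 1.141, -0.082], TCP at [0.153, 0.657, 0.242] pointing down, gripper open.
Joint ranges: [-2.59, 2.59], [-0.33, 1.99], [-1.39, 1.29], [0.1, 2.45], [-1.04, 4.18], [0.21, 1.99], [-2.66, 2.66]. Speed limits (rad/s): [2.57, 2.57, 3.14, 3.14, 3.14, 3.14, 3.14].

## Interface

Orientations are given as [roll, pitch, yaw] about the fixed x, y, z axes, in that order (R = Rz(yaw) Ry(pitch) Rx(roll)).
In Python, from plant import robot gives the robot as it stands. Calls block until the motion is done:
- robot.goto(position, orientation): joint-space move of the TCP to a pose.
- robot.move_straight(position, vel=0.15, attitude=None, contact_N=None): straight line of the TCP; attitude=None keeps the orientation; vel is the mean speed in m/s. With contact_N (N) it stops when the force on the tool has changed by that much, and returns True; else False.
- robot.move_joints(angles): joint-space move.
- robot.grip(opening, strength=None): opening from 0.0 (shut) to 1.0 (fully open); strength is the grip in N (None keeps the last); returns when the fingers have stopped.
- robot.sleep(seconds).
- robot.inverse_kinematics(position, orientation): joint angles nearest the present ones, or None.
- robot.sense(): the state.
- robot.grab_frame(name): name is "scene" or "top" or "wrist"; returns a dict with "image" (420x560x3 uint8, red, green, blue), "range_z" (420x560 float32, m along the optical axis (not along the pixel's ray), 0 where there is no reading), "fx", "fy", "cx", "cy" (pixels), "R" (3x3) and "t" (3): a world point X has camera coordinates R X + t. Camera axes: x right, y down, z forward; pixel columns grow to the right and rows downward; lengths in m; the calibration is good to about 2 mm. A picture is of the moment at which its call begins.
A pose or a line that the arm cannot do raises robot.IKError and nothing moves.
- robot.close_job(): hands the job in; it is judged then, once.
The state is a dict: "t": time; "joint_pos": joint angles; "joint_velocities": joint speeds; "effort": joint torques, N m; "tcp_pos": TCP position; "tcp_rot": TCP orientation; "wrist_force": force on the tool from outside, world axes, zero at the start; "torque": the same for the moment, N m; "opening": opening from 0.0 (shut) to 1.0 (fully open); "gripper_force": force on a finger pad.
Only numpy, scipy, OpenCV 4.12 (cv2) and the standard library are available. Lean on these libraries where they do the work, as an engineer would, in place of code of your own. Each camera call takes 0.05 s, during which the arm holds its last target. There are 200 camera calls.

## Task

The jar is standing in the way of the carving tool's power unit: first lift it out and stand it upright in the middle of the cork coaster. Then slide the large power pack along the table, without lifting it, nose first into the unit's bay until it is fully home. Leave everything else on the bench as it is.

Things in the scene. Friction and masses are not known exactly. Their poses are not given: they have to be found in the camera images.
- unit: Grey power unit, fixed, 150 wide, 118 deep, 72 high. Origin on the table at the middle of the bay's mouth, in the plane of the housing's front. x points into the bay (about world +y), y across it, z up. The bay is a rectangular hole 100 wide, 44 high and 100 deep; it has no floor: the table runs on into it.
- cheeks (a point): Point on the table 26 in front of the mouth, on the bay's centre line, level with the tips of two aluminium guide cheeks (44 high, 4 thick) that flare out from 100 apart at the mouth to about 124 apart at the tips.
- bay_end (a point): Middle of the bay's back wall, 100 inside the mouth, 20 above the table: where the pack's nose comes to rest.
- pack: The large power pack, a loose black block 130 long (its x), 96 wide (its y), 40 high, about 0.6 kg, too wide to grasp. Origin at the centre of its underside; x points to the nose, the end with three brass strips on top; ribs mark the tail. Fully home, the nose touches the bay's back wall and the tail stands 30 out of the mouth, 4 beyond the cheeks' tips.
- pack_nose (a point): Middle of the pack's nose face, 65 ahead of its origin and 20 up.
- jar: Glass jar with a steel lid, closed, 48 diameter, 75 high, about 0.2 kg, standing in front of the bay. Origin at the centre of its underside, z up.
- coaster: Round cork coaster, fixed, 90 diameter, 4 thick, on the table beside the bay's mouth, on the side away from the robot (fixed carved duck and pencil tin, up to 150 high, stand beyond it at the table's far edge, past world x = 0.8). Origin at the centre of its underside.
- mug: White cup, 72 diameter, 85 high, beside the approach to the bay; leave alone. Origin under its centre.
- paint: Grey paint bottle, 40 diameter, 95 high, beside the approach to the bay; leave alone. Origin under its centre.
- sander: Cork sanding block 55 x 100 x 35 high, at the robot's right; leave alone. Origin under its centre.
- spare: Small spare pack, black block 90 x 60 x 40 high, too small for this bay, at the robot's right; leave alone. Origin under its centre.
- brush: Brush lying on the table at the robot's right; leave alone. Its x runs along it, tip to +x.
Mind the look-alikes: they are no part of the job. Leave any purple look-alike of the jar alone. What is shaped like the unit but purple is not meant.

How it is judged:
By the outcome, as a careful person would: the job done as asked, in the order asked, and still so for the second after the job is handed in, with the robot touching nothing.
It also fails if it takes over 70 s, if anything falls off the work surface, if the arm or the gripper's body presses on something with over 40 N, if the wrist force passes 120 N, or if a joint passes its speed limit or range.

## Working session

There is one attempt and no reset: what is moved stays moved. The work goes in short steps, each a Python script; the robot and the scene stay as the last script left them, time stands still between calls to the robot, and variables do not carry over. Pictures are saved under pics/ and viewed, at most 10 in all, crops included, and the job is handed in when it is done.

```bash
mkdir -p pics; ls; python3 - <<'E'
from plant import robot
import cv2,numpy as np
print(robot.nose_length, robot.sense()['t'])
for n in ['scene','top']:
    f=robot.grab_frame(n); cv2.imwrite(f'pics/{n}0.png',f['image'][:,:,::-1]); np.savez(f'{n}0.npz',**f)
    print(n,f['R'].round(3).tolist(),f['t'].round(3),f['fx'])
E
```

```text
pics
0.011 0.0
scene [[-0.445, 0.895, 0.0], [0.76, 0.378, -0.529], [-0.474, -0.235, -0.849]] [ 0.251 -0.307  1.427] 489.3528399444704
top [[0.083, -0.997, -0.002], [-0.976, -0.081, -0.202], [0.201, 0.018, -0.979]] [-0.074  0.472  1.271] 484.79323241323635
```

View pics/top0.png

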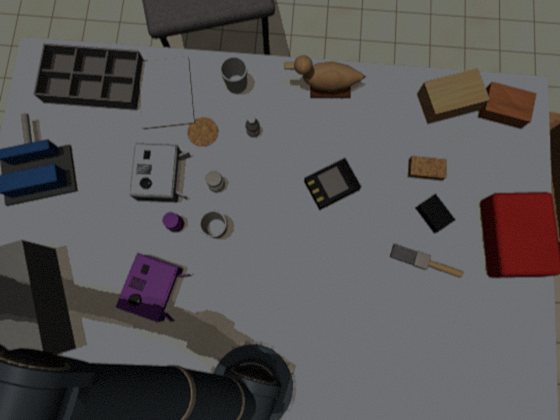

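View pics/scene0.png

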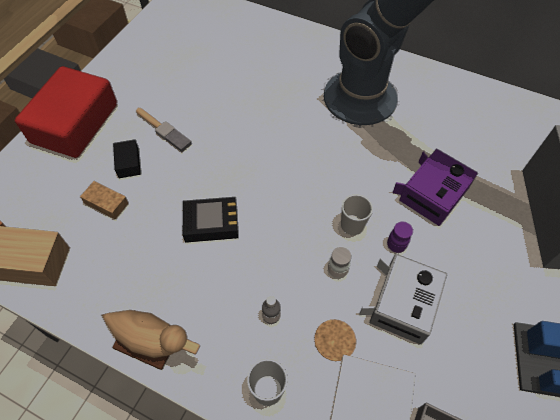

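Top view. Jar candidates are the clear jar with steel lid at (215,182) and the purple look-alike at (173,221), so I choose (215,182). Unit candidates are grey at (155,172) and purple at (150,287), so I choose grey. Large pack at (332,183) with brass strips to the left (towards +y), spare at (435,213), coaster at (203,131), mug at (214,225), paint at (253,126). Next I measure from depth and check with a close crop.

```bash
cat > h.py <<'E'
import numpy as np, cv2
def cloud(f):
    z=f['range_z'].astype(float); v,u=np.mgrid[:z.shape[0],:z.shape[1]]
    P=np.stack([(u-f['cx'])/f['fx']*z,(v-f['cy'])/f['fy']*z,z],-1)
    W=(P-f['t'])@f['R']; W[z==0]=np.nan
    return W
def sel(W,box,zr,):
    m=np.zeros(W.shape[:2],bool); u0,v0,u1,v1=box; m[v0:v1,u0:u1]=True
    return m&(W[...,2]>zr[0])&(W[...,2]<zr[1])
def rect(W,m):
    m=m.astype(np.uint8); n,l,s,c=cv2.connectedComponentsWithStats(m,connectivity=4)
    k=1+np.argmax(s[1:,4]); p=W[l==k]
    (c,wh,a)=cv2.minAreaRect((p[:,:2]*1000).astype(np.float32))
    return np.round(c,1),np.round(wh,1),round(a,2),p[:,2].mean().round(4),len(p)
E
python3 - <<'E'
from h import *
for n,B in [('top',dict(unit=((125,135,195,215),(.066,.08)),pack=((295,150,370,215),(.034,.046)),jar=((200,165,228,198),(.068,.085)),cheeks=((165,140,195,205),(.03,.05)),mug=((198,208,232,242),(.078,.095)),paint=((240,112,265,140),(.03,.105)),coaster=((185,115,222,148),(.002,.008)),table=((270,230,330,280),(-.02,.02)))),
 ('scene',dict(unit=((360,250,450,345),(.066,.08)),pack=((175,190,245,245),(.034,.046)),jar=((325,242,356,280),(.068,.085)),mug=((335,190,375,235),(.078,.095)),paint=((255,290,285,325),(.03,.105)),coaster=((310,315,360,365),(.002,.008))))]:
    f=dict(np.load(n+'0.npz')); W=cloud(f)
    for k,(b,z) in B.items(): print(n,k,*rect(W,sel(W,b,z)))
f=np.load('top0.npz')['image'][100:250,110:370,::-1]
cv2.imwrite('pics/crop.png',cv2.resize(f,None,fx=3,fy=3,interpolation=cv2.INTER_CUBIC))
E
```

```text
top unit [544.1 314.9] [150.  119.6] 2.0 0.0712 2109
top pack [ 557.8 -175.5] [ 96.1 130.7] 31.8 0.0392 1507
top jar [532.8 148.5] [41.4 40.8] 11.29 0.0741 196
top cheeks [482.3 256.1] [18.8 53. ] 22.11 0.041 46
top mug [408.3 135.4] [68.6 70.4] 47.65 0.0831 130
top paint [697.4  60.1] [34.2 39.5] 11.33 0.0663 205
top coaster [698.  215.6] [55.9 35.5] 6.7 0.0044 99
top table [ 356.3 -101.2] [136.9 165.3] 4.7 -0.0012 2991
scene unit [543.8 317.5] [152.8 118.4] 2.16 0.0731 3541
scene pack [ 557.2 -172.1] [ 98.8 128.5] 31.62 0.041 1913
scene jar [533.7 151.9] [44.7 40. ] 24.64 0.0759 295
scene mug [407.8 138.8] [71.6 69.2] 21.24 0.0843 238
scene paint [703.4  64.6] [34.9 38.5] 27.72 0.0685 362
scene coaster [687.5 209.6] [92.5 94. ] 47.26 0.005 1262
```

View pics/crop.png

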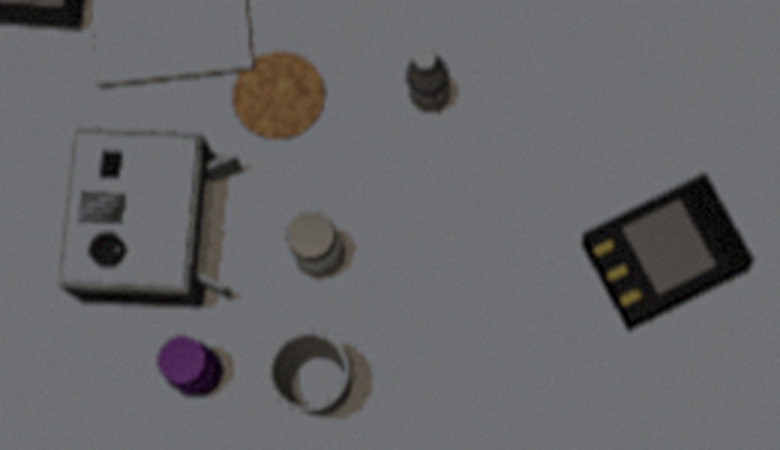

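The crop confirms the grey unit, with its cheeks at crop (225,167) and (220,290). The clear jar with the steel lid is at crop (312,235) and the pack's nose points left and down. The sizes agree: unit 150x119x72, pack 96x130x40, jar top at 75. Now the coaster by colour, then the jar.

```bash
python3 - <<'E'
from plant import robot
from h import *
for n,b in [('top',(180,110,225,150)),('scene',(305,310,365,370))]:
    f=dict(np.load(n+'0.npz')); W=cloud(f); I=f['image'].astype(int)
    m=sel(W,b,(-.02,.03))&(I[...,0]-I[...,2]>30); print(n,*rect(W,m))
print(robot.sense()['tcp_rot'])
pi=np.pi
for yaw in (pi/2,-pi/2):
    q=robot.inverse_kinematics([.533,.15,.15],[pi,0,yaw]); print(yaw,None if q is None else np.round(q,2))
for h in (122,92):
  for k in (0,-180):
    y=np.radians(h+k)
    for p in ([.6,-.24,.05],[.55,.0,.05],[.547,.216,.03]):
        q=robot.inverse_kinematics(p,[pi,0,y]); print(h+k,p,None if q is None else np.round(q,2))
E
```

```text
top [689.  208.2] [85.5 85.3] 72.46 0.0028 656
scene [687.7 209.5] [88.4 87.5] 31.2 0.0051 1330
[-3.13987675e+00  3.76481205e-05  2.91281328e+00]
1.5707963267948966 [-0.72  0.4   0.48  1.94 -0.24  0.86 -0.12]
-1.5707963267948966 [ 0.48  0.68 -1.18  1.88  0.71  1.09  2.16]
122 [0.6, -0.24, 0.05] [-0.15  0.73  0.69  1.79 -0.61  0.84  1.39]
122 [0.55, 0.0, 0.05] [-0.41  0.55  0.44  2.01 -0.37  0.66  0.83]
122 [0.547, 0.216, 0.03] [-0.66  0.6   0.29  1.93 -0.27  0.65  0.35]
-58 [0.6, -0.24, 0.05] [-0.37  0.94  1.1   1.8  -0.98  1.06 -1.46]
-58 [0.55, 0.0, 0.05] [-0.83  0.82  1.1   2.04 -0.96  0.93 -1.77]
-58 [0.547, 0.216, 0.03] [-1.17  0.92  1.1   1.95 -1.02  0.98 -2.13]
92 [0.6, -0.24, 0.05] [-0.33  0.89  1.02  1.8  -0.9   1.    1.1 ]
92 [0.55, 0.0, 0.05] [-0.44  0.56  0.48  2.02 -0.41  0.66  0.34]
92 [0.547, 0.216, 0.03] [-0.73  0.62  0.38  1.93 -0.35  0.66 -0.1 ]
-88 [0.6, -0.24, 0.05] [-0.37  0.94  1.1   1.8  -0.98  1.06 -1.98]
-88 [0.55, 0.0, 0.05] [-0.83  0.82  1.1   2.04 -0.96  0.93 -2.3 ]
-88 [0.547, 0.216, 0.03] [-0.25  0.6  -0.26  1.9   0.24  0.67  2.52]
```

```bash
python3 - <<'E'
from plant import robot
from h import *
pi=np.pi; O=[pi,0,pi/2]; s=robot.sense
robot.goto([.533,.15,.17],O)
f=robot.grab_frame('wrist'); cv2.imwrite('pics/w1.png',f['image'][:,:,::-1])
robot.move_straight([.533,.15,.038],vel=.12)
print('down',s()['t'],s()['wrist_force'])
robot.grip(0,40); print('grip',s()['opening'],s()['gripper_force'])
robot.move_straight([.533,.15,.18],vel=.15)
print('lift',s()['t'],s()['opening'],s()['gripper_force'],s()['wrist_force'])
f=robot.grab_frame('top'); cv2.imwrite('pics/t1.png',f['image'][:,:,::-1])
f=robot.grab_frame('scene'); cv2.imwrite('pics/s1.png',f['image'][:,:,::-1]); np.savez('s1.npz',**f)
a=cv2.imread('pics/s1.png')[150:380,230:480]; b=cv2.imread('pics/w1.png')
cv2.imwrite('pics/c1.png',np.hstack([cv2.resize(a,(400,368)),cv2.resize(b,(400,368))]))
E
```

```text
down 3.675 [ 0.27676955 -0.37631333 -0.23618736]
grip 0.5372432841155929 41.23897705037962
lift 5.225 0.5385423486407895 41.28160858206684 [-0.47756074  0.06230665 -1.67507185]
```

View pics/c1.png

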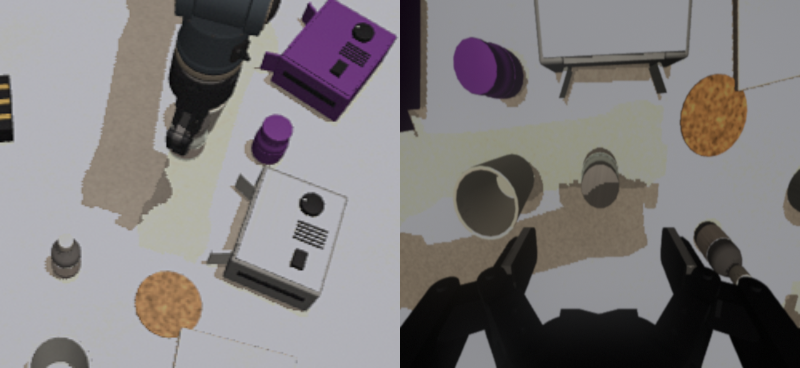

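The left half (scene) shows the jar gone from its spot and in the jaws. The right half (wrist) shows the jar was between the fingers before descent, at about (600,175). The grip opening of about 46 mm and the 1.7 N load confirm the hold. Now to place it.

```bash
python3 - <<'E'
from plant import robot
from h import *
pi=np.pi; s=robot.sense; c=[.688,.209]
robot.move_straight(c+[.18],vel=.15)
robot.move_straight(c+[.055],vel=.12)
print(robot.move_straight(c+[.039],vel=.03,contact_N=4), s()['tcp_pos'],s()['wrist_force'])
robot.grip(.85); robot.sleep(.2)
robot.move_straight(c+[.2],vel=.15)
robot.goto([.62,-.2,.2],[pi,0,np.radians(122)])
print(s()['t'])
for n in ('scene','top'):
    f=robot.grab_frame(n); np.savez(n+'2.npz',**f); W=cloud(f)
    cv2.imwrite(f'pics/{n}2.png',f['image'][:,:,::-1])
    b={'scene':(300,270,375,380),'top':(175,100,235,155)}[n]
    print(n,*rect(W,sel(W,b,(.07,.09))))
    b={'scene':(175,190,245,245),'top':(295,150,370,215)}[n]
    print(n,*rect(W,sel(W,b,(.034,.046))))
E
```

```text
True [0.68811176 0.20910536 0.04282206] [-1.3654617  -0.76111428  3.73860549]
11.5417
scene [687.4 210.9] [41.5 41.7] 85.2 0.0797 376
scene [ 556.7 -172.4] [100.9 128.6] 31.62 0.0411 1902
top [686.6 208.3] [40.8 41.1] 76.99 0.0778 188
top [ 542.3 -225. ] [46.2 95.3] 64.36 0.039 301
```

View pics/scene2.png

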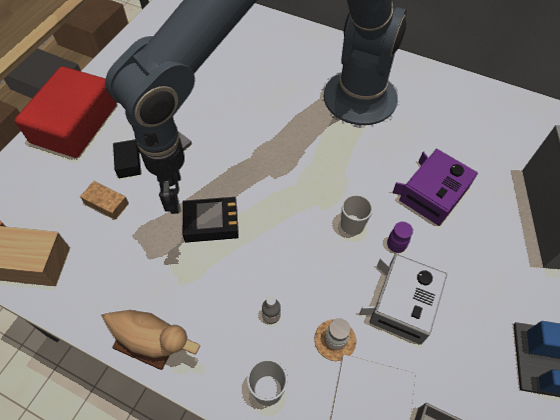

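The jar stands upright at the middle of the coaster (scene (338,335)), measured within about 2 mm of its centre. The pack is unmoved at (210,218). Next: a two-finger push on the tail along a smooth curve onto the bay's axis.

```bash
cat >> h.py <<'E'
from scipy.interpolate import CubicHermiteSpline as CHS
M=np.array([.546,.257]); H=np.radians(92.1); u=np.array([np.cos(H),np.sin(H)]); v=np.array([-u[1],u[0]])
def path(c,h,s1,n,e1=0.):
    d=np.array(c)-M; s0=d@u
    sp=CHS([s0,s1],[d@v,e1],[np.tan(h-H),0]); out=[]
    for s in np.linspace(s0,s1,n+1)[1:]:
        out.append((M+s*u+sp(s)*v, H+np.arctan(sp(s,1))))
    return out
def push(robot,P,D,z,vel):
    F=0
    for c,h in P:
        p=c-D*np.array([np.cos(h),np.sin(h)])
        robot.move_straight([*p,z],vel=vel,attitude=[np.pi,0,h])
        F=max(F,np.linalg.norm(robot.sense()['wrist_force']))
    return F
E
python3 - <<'E'
from plant import robot
from h import *
s=robot.sense; c=np.array([.5573,-.1735]); h=np.radians(121.7); d=np.array([np.cos(h),np.sin(h)]); Z=.021
robot.grip(.65)
a=c-.093*d
robot.goto([*a,.12],[np.pi,0,h])
robot.move_straight([*a,Z],vel=.12)
hit=robot.move_straight([*(c-.068*d),Z],vel=.03,contact_N=1.5)
t=s(); D=(c-t['tcp_pos'][:2])@d; print(hit,t['t'],'D',D,t['wrist_force'],t['opening'])
if .068<D<.085:
    P=path(c,h,-.115,14)
    F=push(robot,P[:7],D,Z,.06); print(F,s()['t'])
    f=robot.grab_frame('scene'); np.savez('s3.npz',**f); cv2.imwrite('pics/s3.png',f['image'][:,:,::-1])
    W=cloud(f); print(P[6][0],np.degrees(P[6][1]),*rect(W,sel(W,(170,170,345,300),(.034,.046))))
E
```

```text
True 14.0 D 0.0756034029279007 [-0.05190773  0.46870808  0.4699518 ] 0.650157268253379
1.7405119257938961 17.9
[ 0.53135957 -0.01653266] 82.82413839732735 [529.4 -16.6] [137.7  99.3] 82.14 0.0412 2056
```

View pics/s3.png

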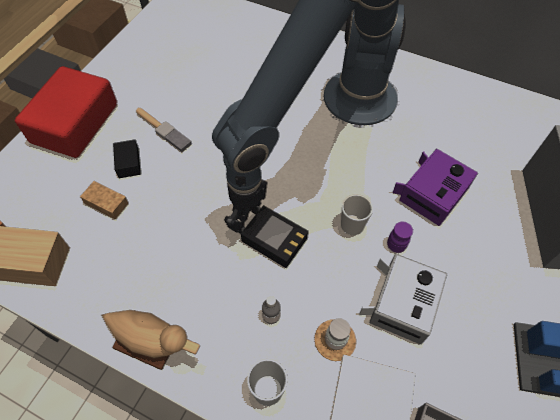

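The pack (scene (275,235)) follows the plan to within about 2 mm and 1°. I'll continue up to the cheeks and check there.

```bash
python3 - <<'E'
from plant import robot
from h import *
s=robot.sense; c=np.array([.5573,-.1735]); h=np.radians(121.7); Z=.021; D=.0756
P=path(c,h,-.115,14)[7:]
F=push(robot,P,D,Z,.06); print(F,s()['t'],P[-1],s()['tcp_pos'])
for n in ('scene','top'):
    f=robot.grab_frame(n); np.savez(n+'4.npz',**f); cv2.imwrite(f'pics/{n}4.png',f['image'][:,:,::-1])
    W=cloud(f)
    b={'scene':(220,170,380,320),'top':(185,140,300,230)}[n]
    m=(f['image'].max(2)<120)
    print(n,*rect(W,sel(W,b,(.034,.046))))
    print(n,'unit',*rect(W,sel(W,{'scene':(360,250,450,345),'top':(125,135,195,215)}[n],(.066,.08))))
cv2.imwrite('pics/c4.png',cv2.resize(cv2.imread('pics/scene4.png')[170:370,250:470],None,fx=3,fy=3))
E
```

```text
1.3891372126038426 21.6917 (array([0.55021403, 0.14207723]), np.float64(1.6074482410867779)) [0.55295894 0.06760447 0.02096261]
scene [550.1 144. ] [ 99.5 134. ] 2.1 0.0413 2277
scene unit [544.3 317.2] [152.1 118.2] 2.28 0.0732 3534
top [515.9 102.9] [38.8 55.7] 54.1 0.039 189
top unit [544.3 314.6] [149.3 119.7] 2.1 0.0713 1675
```

View pics/c4.png

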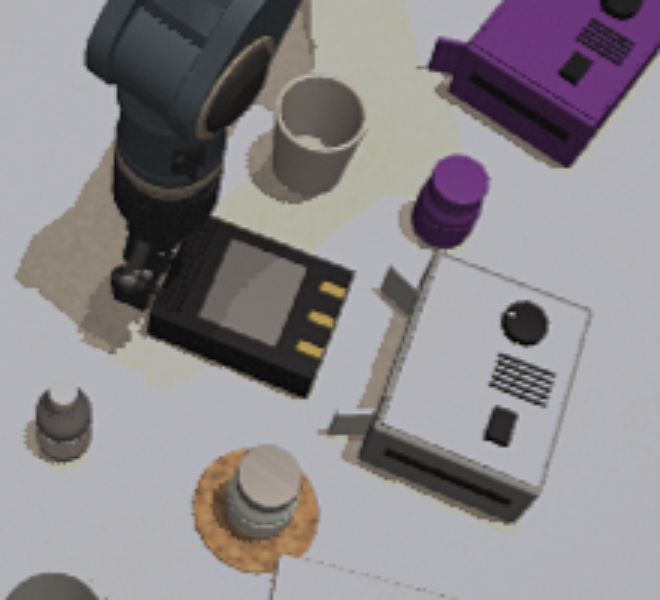

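The pack sits squarely before the cheeks (crop (250,310)), with lateral offset about 0.5 mm and angle within 0.2°, and the neighbours are untouched. Push it in.

```bash
python3 - <<'E'
from plant import robot
from h import *
s=robot.sense; D=.0756; Z=.021
def to(sv,vel,N): 
    p=M+(sv-D)*u; r=robot.move_straight([*p,Z],vel=vel,contact_N=N); t=s()
    print(r,'s',round((t['tcp_pos'][:2]-M)@u+D,4),t['wrist_force'].round(1) if hasattr(t['wrist_force'],'round') else t['wrist_force'],t['t']); return r
if not to(-.06,.06,15) and not to(.025,.05,15): to(.05,.02,15)
for n in ('scene','top'):
    f=robot.grab_frame(n); np.savez(n+'5.npz',**f); cv2.imwrite(f'pics/{n}5.png',f['image'][:,:,::-1])
cv2.imwrite('pics/c5.png',cv2.resize(cv2.imread('pics/scene5.png')[170:370,250:470],None,fx=3,fy=3))
E
```

```text
False s -0.059 [-0.1 -0.6  0.1] 22.8583
False s 0.0251 [ 0.3 -0.8 -0.7] 24.7083
True s 0.0343 [ 0.   0.  -0.5] 25.4833
```

View pics/c5.png

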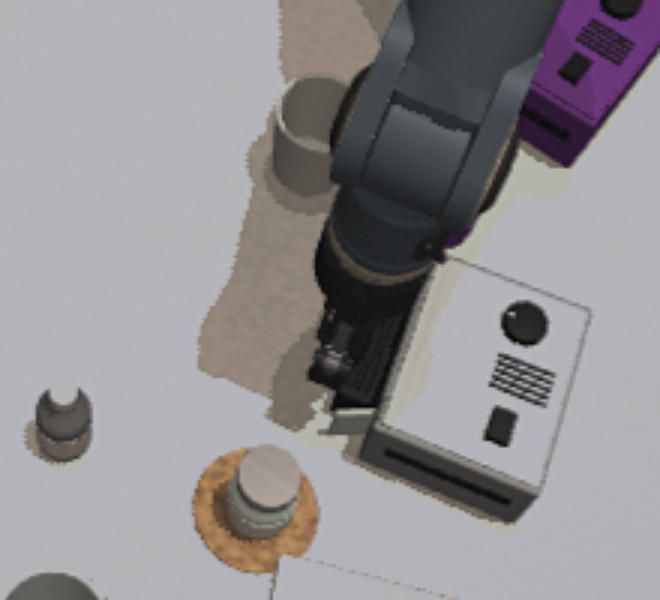

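The pack is in the bay and the tool stopped at s≈34 mm against an expected 35. One slow, firm press to be sure, then retreat and check.

```bash
python3 - <<'E'
from plant import robot
from h import *
s=robot.sense; D=.0756; Z=.021
for sv in (.045,):
    r=robot.move_straight([*(M+(sv-D)*u),Z],vel=.008,contact_N=20); t=s()
    print(r,(t['tcp_pos'][:2]-M)@u+D,t['wrist_force'],t['t'])
robot.move_straight([*(M+(-.02-D)*u),Z],vel=.08)
robot.move_straight([*(M+(-.02-D)*u),.22],vel=.15)
robot.goto([.56,-.2,.3],[np.pi,0,H])
print(s()['t'])
for n in ('scene','top'):
    f=robot.grab_frame(n); np.savez(n+'6.npz',**f); cv2.imwrite(f'pics/{n}6.png',f['image'][:,:,::-1])
    W=cloud(f)
    b={'scene':(330,230,420,350),'top':(165,130,215,220)}[n]
    m=sel(W,b,(.033,.0425)); p=(W[m][:,:2]-M); q=np.stack([p@u,p@v],1); q=q[abs(q[:,1])<.044]; print(n,'tail s',np.percentile(q[:,0],[1,5,50,95]) if len(q) else None,len(q))
    b={'scene':(300,270,375,380),'top':(175,100,235,155)}[n]; print('jar',*rect(W,sel(W,b,(.07,.09))))
    b={'scene':(335,190,375,235),'top':(198,208,232,242)}[n]; print('mug',*rect(W,sel(W,b,(.078,.095))))
    b={'scene':(255,290,285,325),'top':(240,112,265,140)}[n]; print('paint',*rect(W,sel(W,b,(.03,.105))))
a=cv2.imread('pics/scene6.png')[180:370,300:460];b=cv2.imread('pics/top6.png')[90:250,100:280]
cv2.imwrite('pics/c6.png',np.hstack([cv2.resize(a,(400,475)),cv2.resize(b,(400,475))]))
E
```

```text
False 0.03438419706487517 [  0.77033423 -19.52827305   0.51158412] 27.3083
31.125
scene tail s [-2.84397612e-02 -2.73092356e-02 -1.34015113e-02 -4.57000774e-05] 346
jar [687.3 211. ] [41.2 42. ] 85.53 0.0796 372
mug [407.6 139. ] [71.5 69.7] 5.99 0.0843 238
paint [703.1  64.6] [35.9 39. ] 31.21 0.0681 365
top tail s [-0.03148853 -0.03050231 -0.01565743 -0.00123413] 314
jar [685.4 208.6] [41.5 41.3] 87.48 0.0776 190
mug [407.7 136.8] [69.4 68.8] 5.27 0.0834 136
paint [697.2  60.6] [34.1 39.2] 6.81 0.0658 205
```

View pics/c6.png

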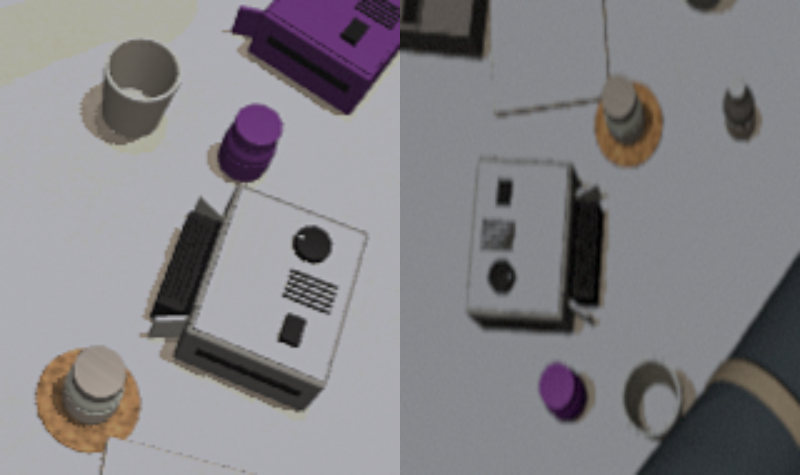

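The pack resisted a 20 N press at full depth and its tail is about 30 mm out, just past the cheek tips (left crop (190,265), right crop (588,250)). The jar is upright on the coaster, and mug and paint have not moved.

```bash
python3 -c "
from plant import robot
print(robot.close_job())"
```

```text
the job is handed in; nothing more can be done
None
```

The job is handed in: the jar stands upright within about 3 mm of the coaster's centre, the large power pack is fully home in the grey unit's bay, and I left everything else alone (about 31 s of the 70 s used).

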